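# Swing the miniature case shut and press its push-locks home

### The arm

A 7-joint arm with a two-finger parallel gripper is mounted at the origin on the work surface. World frame = base frame: x ahead of the robot, y to its left, z up, the work surface at z = 0. Lengths are in m, angles in rad, forces in N, time in s.
With the tool pointing down it reaches from about 0.4 to 0.85 m from the base axis. Payload 4.4 kg.
Tool frame: the origin (TCP) lies at the very end of the fingers, on their centre line; the grasp point (between the pads) lies 19 mm behind it; x points along the fingers, z is the direction in which the jaws open and shut, and the axes are right-handed (so a half turn about x gives the same grasp; the last joint's range is limited). The gripper opens to 94 mm and grips with 3 to 60 N. Pads are 16 mm wide; open, the fingers measure 119 mm over their backs; the gripper's body (75 mm by 177 mm) begins 78 mm behind the grasp point.
Start: joints at [-1.253, 0.628, 0.038, 1.517, -0.027, 0.996, -0.02], TCP at [0.243, 0.603, 0.205] pointing down, gripper open.
Joint ranges: [-3.06, 3.06], [-0.37, 2.12], [-1.25, 1.32], [0.18, 2.47], [-1.1, 4.24], [0.23, 1.98], [-2.94, 2.94]. Speed limits (rad/s): [2.57, 2.57, 3.14, 3.14, 3.14, 3.14, 3.14].

### API

Orientations are given as a 3x3 rotation matrix whose columns are the frame's x, y, z axes.
In Python, from rig import monitor, optics, r gives the robot as it stands. The module is installed in compiled form; this text tells all that it offers.
- The arm moves only by the tool send_rows, never from a script. Its argument "deltas" is a list of rows, each a list of 5 numbers: the shift along the tool's x, y, z in m, then the turn about the tool's x in degrees, then the gripper command: -1 is shut, 1 is fully open, values between are in proportion. In form: [[tx, ty, tz, yaw, grip], ...]. A call has 1 to 10 rows; each row shifts and turns the commanded pose from where the row before left it, along the tool's axes as they then stand; what a row does not reach is not made up. A row lasts 1/10 s, in which the tool goes at most 50 mm and 8.59 degrees, less where a joint would pass 70% of its speed; a pose out of reach is approached as far as the arm can. A call with a gripper value outside its range is refused whole. The fingers move at their own pace and stop on an object; "newtons" is the grip in N (left out, the last holds). Time passes only in rows, so rows that do not move let the fingers close. It gives the time, the measured TCP pose, the force and the opening at its end, in the units of the state.
- monitor.observe(): the state, without advancing time (a new reading comes with each control period).
- optics.grab_frame(name): name is "side" or "top" or "wrist"; returns the picture (384x512x3 uint8, blue, green, red); there is no depth.
- optics.camera_info(name): a dict with "fx", "fy", "cx", "cy" (pixels), "dist" ([k1, k2, p1, p2, k3] as OpenCV has them; the pictures are not rectified), "T" (4x4, takes a point from camera to world coordinates); the wrist camera has in their place "hand_eye" (4x4, takes a point from camera to tool coordinates, whose origin is the TCP and whose axes are the tool frame's). Camera axes: x right, y down, z forward; pixel columns grow to the right and rows downward; lengths in m; the calibration is good to about 2 mm. A picture is of the moment at which its call begins: read the wrist's pose just before it. camera_info takes no time and is no camera call.
- r.close_job(): hands the job in, once; it reports no verdict.
The state is a dict: "t": time; "q": joint angles; "joint_velocities": joint speeds; "tau": joint torques, N m; "tool_pos": TCP position; "eef_rot": TCP orientation; "wrist_force": force on the tool from outside, world axes, zero at the start; "moment": the same for the moment, N m; "finger_gap": opening from 0.0 (shut) to 1.0 (fully open).
Only numpy, scipy, OpenCV 4.12 (cv2) and the standard library are available. Lean on these libraries where they do the work, as an engineer would, in place of code of your own. Each camera call takes 0.05 s, during which the arm holds its last target.

### The job

Shut the plywood case of toy soldiers: push its stiff open lid past upright until it topples, then let it fall shut by its own weight without riding it down. Only then press both red push-lock buttons on the lid down until they are fully home, firmly but gently (the thin lid and case crack under more than 20 N), and leave the tree, the regiment and the dice cup where they stand.

Things in the scene. Friction and masses are not known exactly. Their poses are not given: they have to be found in the camera images.
- case: Plywood case fixed to the table, 260 mm (its x) by 200 mm (its y) by 90 mm high, open on top, rows of small soldiers inside. Origin: centre of its underside on the table; z up. The lid is hinged along the case's upper -y edge (hinge line along its x); the opening edge is on its +y side.
- lid (a joint): Angle of the lid in rad: 0 shut, 1.57 upright, larger leans back beyond upright over the -y side (stop at 1.95). It starts leaning back, held where it is by a stiff hinge (friction about 0.18 N m: 1 to 2 N at the opening edge). The lid weighs 0.37 to 0.63 kg, so it begins to fall by itself only somewhere between 1.3 and 1.05 rad. It should not be touched between 0.9 and 0.08 rad.
- lid_hinge (a point): Point on the hinge line at mid-length, 90.5 mm above the table. It is part of the lid: its x axis runs along the hinge; its y axis points from hinge to opening edge, its z axis out of the lid's outer face (up when shut).
- lid_edge (a point): Middle of the lid's opening edge, 202 mm from the hinge line, at mid-thickness. The lid is a wooden board 264 mm along the hinge, 12 mm thick; its outer face (top when shut, 102.5 mm above the table) carries the two push-locks, with 120 mm of free face between their heads. Upright, the edge stands 292 mm above the table.
- lock_a (a joint): How far push-lock a is pressed in, m: 0 out (start), 0.010 fully home, where it meets a hard stop. Sliding friction of 4 to 7 N all along the travel (differs between locks) holds it wherever it is left. It must not be pressed while the lid is open.
- lock_b (a joint): The same for push-lock b.
- lock_a_top (a point): Centre of the top of push-lock a's red round head, 28 mm in diameter, 6 mm thick, on a steel stem; z points out of the lid's face. The top stands 16 mm above the lid's outer face when out and 6 mm when home. On the lid at 165 mm from the hinge line, 75 mm towards the case's -x from the middle.
- lock_b_top (a point): The same for push-lock b, 75 mm towards the case's +x from the middle.
- tree: Bystander: model tree 110 mm high, 50 mm round base; origin at the centre of its underside.
- regiment: Bystander: block of little soldiers on a 100 by 60 mm base, about 46 mm high; origin at the centre of its underside.
- dice_cup: Bystander: dark wooden dice cup, 72 mm in diameter, 85 mm high; origin at the centre of its underside.

How it is judged:
On the way, in this order (a step that is already met when the one before it is completed fails the run):
1. the lid has been pushed past upright (value of joint lid below 1.4 rad).
2. the lid has fallen shut, untouched (value of joint lid below 0.02 rad and contact force between each of the arm, the fingers and case below 0.5 N), for 0.1 s.
3. both push-locks are pressed home (value of joint each of lock_a, lock_b above 0.009 m), for 0.1 s.
At the end, for the whole second after the job is handed in: The lid is shut (below 0.02 rad), both push-locks are within 1 mm of fully home, and the tree, the regiment and the dice cup stand upright within 15 mm of where they began (all of step 3 and value of joint lid below 0.02 rad and distance of each of tree, regiment, dice_cup from where it was at the start of the episode below 0.015 m and angle between each of tree, regiment, dice_cup's own z axis and vertical below 0.2 rad); the robot touches nothing.
It fails at once if the robot pushes on the case, lid or locks with more than 20 N (contact force between any of the fingers, the arm and case above 20 N).
It fails at once if the robot touches the lid or case while the lid falls (between 0.9 and 0.08 rad) (value of joint lid between 0.08 and 0.9 rad and contact force between any of the fingers, the arm and case above 0.3 N).
It fails at once if a push-lock is pressed while the lid is open (value of joint lid above 0.08 rad and value of joint any of lock_a, lock_b above 0.004 m).
It fails at once if a bystander is knocked (distance of any of tree, regiment, dice_cup from where it was at the start of the episode above 0.015 m).
It also fails if it takes over 61 s, if anything falls off the work surface, if the arm or the gripper's body presses on something with over 40 N, if the wrist force passes 120 N, or if a joint passes its speed limit or range.

## Working session

There is one attempt and no reset: what is moved stays moved. The work goes in short steps, Python scripts to look and compute and a tool call to move; the robot and the scene stay as the last step left them, time stands still between calls to the robot, and variables do not carry over. Pictures are saved under pics/ and viewed, and the job is handed in when it is done.

Besides the shell and the picture viewer there is one more tool, called after "Call:" as a command line: name --pt "numbers of a row" for each row, then --argument value for the rest. send_rows: Moves the arm, as the interface text tells. Its arguments: {"type":"object","properties":{"deltas":{"type":"array","items":{"type":"array","items":{"type":"number"}}},"newtons":{"type":"number"}},"required":["deltas"]}

```bash
mkdir -p pics; ls; python3 - <<'E'
from rig import monitor, optics, r
import cv2, numpy as np
np.set_printoptions(precision=4,suppress=True)
s=monitor.observe()
for k,v in s.items(): print(k,np.array(v))
for n in ["side","top","wrist"]:
    cv2.imwrite(f"pics/{n}0.png",optics.grab_frame(n)); 
    print(n,{k:np.array(v) for k,v in optics.camera_info(n).items()})
E
```

```text
pics
t 0.0
q [-1.2528  0.6293  0.0385  1.5184 -0.027   0.9963 -0.02  ]
joint_velocities [ 0.0009  0.0014  0.0005  0.0013  0.0002 -0.0005  0.0004]
tau [  0.0013 -54.973    1.1441 -18.6633  -0.052    0.0236   0.0002]
tool_pos [0.2431 0.6021 0.2046]
eef_rot [[-0.0006 -0.9272  0.3745]
 [-0.0017  0.3745  0.9272]
 [-1.     -0.0001 -0.0018]]
wrist_force [-0.5654  0.1902  0.2353]
moment [ 0.0373 -0.0035 -0.0021]
finger_gap 1.0036227256101082
side {'fx': array(373.357), 'fy': array(373.357), 'cx': array(262.9086), 'cy': array(191.3941), 'dist': array([-0.1262,  0.    ,  0.    ,  0.    ,  0.    ]), 'T': array([[-0.9911, -0.0985,  0.09  ,  0.544 ],
       [-0.1315,  0.6069, -0.7838,  0.5578],
       [ 0.0226, -0.7886, -0.6145,  0.5509],
       [ 0.    ,  0.    ,  0.    ,  1.    ]])}
top {'fx': array(479.5331), 'fy': array(479.5331), 'cx': array(260.9962), 'cy': array(195.1799), 'dist': array([-0.0686,  0.    ,  0.    ,  0.    ,  0.    ]), 'T': array([[-0.0013, -0.9962,  0.0876,  0.5274],
       [-0.9999,  0.0023,  0.011 , -0.0201],
       [-0.0112, -0.0875, -0.9961,  1.1888],
       [ 0.    ,  0.    ,  0.    ,  1.    ]])}
wrist {'fx': array(294.1105), 'fy': array(294.1105), 'cx': array(256.5334), 'cy': array(189.0445), 'dist': array([-0.0205,  0.    ,  0.    ,  0.    ,  0.    ]), 'hand_eye': array([[-0.0005, -0.2413,  0.9704, -0.1802],
       [-0.0012, -0.9704, -0.2413,  0.0687],
       [ 1.    , -0.0013,  0.0002,  0.0003],
       [ 0.    ,  0.    ,  0.    ,  1.    ]])}
```

View pics/side0.png

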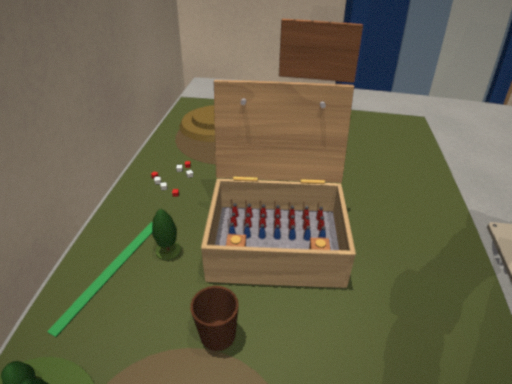

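View pics/top0.png

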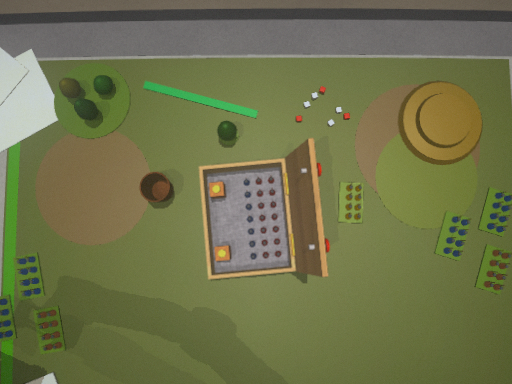

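View pics/wrist0.png

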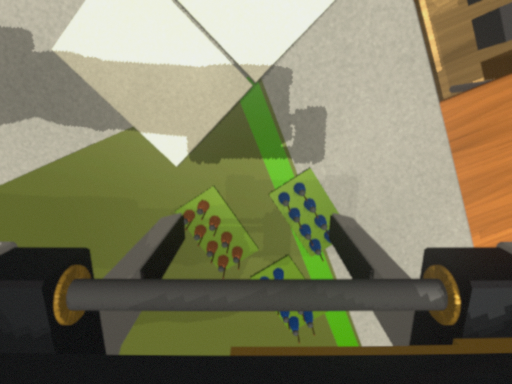

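Side view: the case is centred at about (280,230), with its lid leaning back and the lid's top corners at (215,83) and (350,86). The tree is at (165,230) and the cup at (216,318). Top view: the case spans about (200,165)–(295,275) and the lid edge runs (312,141)–(325,275). The red locks are near (318,170) and (326,245), with a regiment behind the lid at (350,202). I'll enlarge both views to pick out the corners.

```bash
cat > h.py <<'E'
import cv2, numpy as np
from rig import monitor, optics, r
np.set_printoptions(precision=4,suppress=True)
def ray(n,uv,Tc=None):
    c=optics.camera_info(n); K=np.array([[c['fx'],0,c['cx']],[0,c['fy'],c['cy']],[0,0,1]])
    if Tc is None: Tc=np.array(c['T'])
    p=cv2.undistortPoints(np.array([[uv]],float),K,np.array(c['dist']))[0,0]
    d=Tc[:3,:3]@np.array([p[0],p[1],1]); return Tc[:3,3],d/np.linalg.norm(d)
def onz(n,uv,z,Tc=None):
    o,d=ray(n,uv,Tc); return o+d*(z-o[2])/d[2]
def tri(a,b):
    (o1,d1),(o2,d2)=a,b
    t=np.linalg.lstsq(np.c_[d1,-d2],o2-o1,rcond=None)[0]
    p,q=o1+d1*t[0],o2+d2*t[1]; return (p+q)/2,np.linalg.norm(p-q)
def proj(n,P):
    c=optics.camera_info(n); K=np.array([[c['fx'],0,c['cx']],[0,c['fy'],c['cy']],[0,0,1]])
    Ti=np.linalg.inv(np.array(c['T'])); rv=cv2.Rodrigues(Ti[:3,:3])[0]
    return cv2.projectPoints(np.atleast_2d(np.array(P,float)),rv,Ti[:3,3],K,np.array(c['dist']))[0][:,0]
def grab(n,f):
    im=optics.grab_frame(n); cv2.imwrite(f"pics/{f}.png",im); return im
E
python3 - <<'E'
import cv2
s=cv2.imread('pics/side0.png'); t=cv2.imread('pics/top0.png')
cv2.imwrite('pics/t0z.png',cv2.resize(t[130:290,190:370],None,fx=4.4,fy=3.7 and 3.7,interpolation=cv2.INTER_CUBIC))
cv2.imwrite('pics/s0z.png',cv2.resize(s[70:290,195:365],None,fx=2.7,fy=2.7,interpolation=cv2.INTER_CUBIC))
E
```

```text
(no output)
```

View pics/t0z.png

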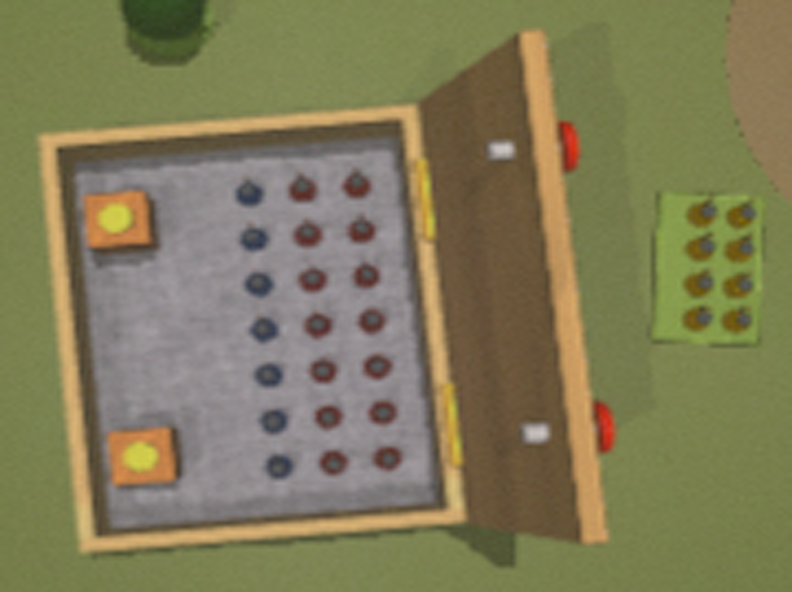

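View pics/s0z.png

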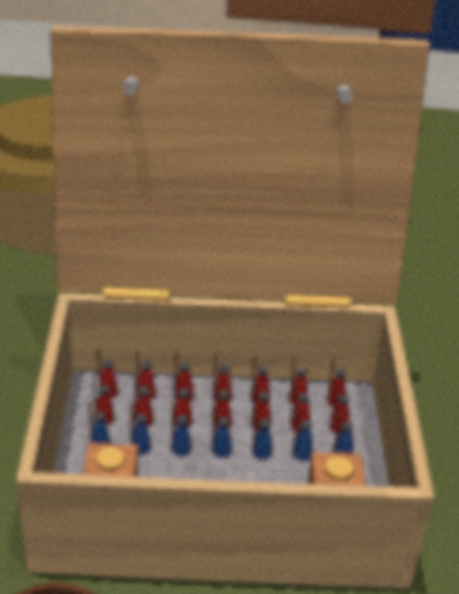

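```bash
python3 - <<'E'
from h import *
t=lambda x,y:(190+x/4.4-.4,130+y/3.7-.4)
s=lambda x,y:(195+x/2.7-.3,70+y/2.7-.3)
T=[t(40,135),t(417,104),t(467,520),t(82,552)]; S=[s(22,483),s(62,297),s(395,307),s(433,495)]
P=[]
for a,b in zip(T,S):
    p,e=tri(ray('top',a),ray('side',b)); q=onz('top',a,.09); q2=onz('side',b,.09); P.append(q); print('rim',p,e,q,q2)
P=np.array(P)
print('sizes',[np.linalg.norm(P[i]-P[(i+1)%4]) for i in range(4)])
c=P.mean(0); ex=(P[0]+P[1]-P[2]-P[3])[:2]; ey=(P[0]+P[3]-P[1]-P[2])[:2]
print('c',c,'ang',np.degrees(np.arctan2(ex[1],ex[0])),np.degrees(np.arctan2(-ey[0],ey[1])))
for n,a,b in (('+x out',(545,32),(52,29)),('-x out',(607,540),(428,41)),('+x in',(520,32),(53,37)),('-x in',(582,542),(427,48))):
    print(n,*tri(ray('top',t(*a)),ray('side',s(*b))))
E
```

```text
rim [0.6923 0.137  0.0856] 0.0007366729001582514 [0.692  0.1365 0.09  ] [0.6906 0.141  0.09  ]
rim [ 0.7121 -0.0625  0.0839] 0.00020250983539230646 [ 0.711  -0.0622  0.09  ] [ 0.71   -0.0543  0.09  ]
rim [ 0.4528 -0.0869  0.0874] 0.00033885620598850876 [ 0.4528 -0.0867  0.09  ] [ 0.4535 -0.0833  0.09  ]
rim [0.4344 0.1122 0.0895] 0.0023348214938737426 [0.4333 0.1123 0.09  ] [0.4357 0.1126 0.09  ]
sizes [np.float64(0.19959385858826192), np.float64(0.25930404523018274), np.float64(0.19994689609277266), np.float64(0.2598583905444035)]
c [0.5723 0.025  0.09  ] ang 5.371685938702469 5.525682943488012
+x out [ 0.7186 -0.1105  0.2832] 0.004623769530745072
-x out [ 0.4562 -0.1341  0.2862] 0.00046929170829674373
+x in [ 0.7172 -0.1     0.2817] 0.0011276818393090684
-x in [ 0.4563 -0.1237  0.285 ] 0.002739030876930719
```

Measured: case centre (0.572, 0.025), yaw 5.45°, and rim sizes of 260×200 mm, which match the text. The lid is at about 1.76 rad. I'll raise the tool, align it with the case (tool y = case y) and shut the gripper.

Call:
send_rows --pt "-0.02 0 0 7.8 -1" --pt "-0.02 0 0 7.8 -1" --pt "-0.02 0 0 7.8 -1" --pt "-0.02 0 0 7.8 -1" --pt "-0.02 0 0 7.8 -1" --pt "-0.02 0 0 7.8 -1" --pt "-0.02 0 0 7.8 -1" --pt "-0.02 0 0 8.0 -1" --newtons 20

```text
t: 0.95
tool_pos: [0.2431, 0.6025, 0.3659]
eef_rot: [[-0.0, -0.089, 0.996], [-0.001, 0.996, 0.089], [-1.0, -0.001, -0.0]]
wrist_force: [-0.3, 0.6, -0.5]
finger_gap: 0.354
```

Call:
send_rows --pt "0 -0.04 0.014 0 -1" --pt "0 -0.04 0.014 0 -1" --pt "0 -0.04 0.014 0 -1" --pt "0 -0.04 0.014 0 -1" --pt "0 -0.04 0.014 0 -1" --pt "0 -0.04 0.014 0 -1" --pt "0 -0.04 0.014 0 -1" --pt "0 -0.04 0.014 0 -1" --pt "0 -0.04 0.014 0 -1" --pt "0 -0.04 0.014 -0.3 -1"

```text
t: 1.95
tool_pos: [0.4207, 0.216, 0.3655]
eef_rot: [[-0.0, -0.1, 0.995], [0.0, 0.995, 0.1], [-1.0, 0.0, -0.0]]
wrist_force: [1.4, 0.3, -0.6]
finger_gap: 0.003
```

Call:
send_rows --pt "0 -0.04 0.014 0 -1" --pt "0 -0.04 0.014 0 -1" --pt "0 -0.04 0.014 0 -1" --pt "0 -0.04 0.014 0 -1" --pt "0 -0.04 0.014 0 -1" --pt "0 -0.04 0.014 0 -1" --pt "0 -0.04 0.014 0 -1" --pt "0 -0.04 0.014 0 -1" --pt "0 -0.04 0.014 0 -1" --pt "0 -0.035 0.011 0 -1"

```text
t: 2.95
tool_pos: [0.5965, -0.1637, 0.365]
eef_rot: [[-0.001, -0.099, 0.995], [-0.0, 0.995, 0.099], [-1.0, -0.0, -0.001]]
wrist_force: [0.6, 0.6, -0.4]
finger_gap: 0.006
```

```bash
python3 - <<'E'
from h import *
a=grab('wrist','w1'); b=grab('top','t1'); c=grab('side','s1')
cv2.imwrite('pics/m1.png',cv2.resize(np.vstack([np.hstack([a,b]),np.hstack([c,c*0])]),(800,600)))
print(proj('top',[.5965,-.1637,.365]))
E
```

```text
[[349.5298 196.8915]]
```

View pics/m1.png

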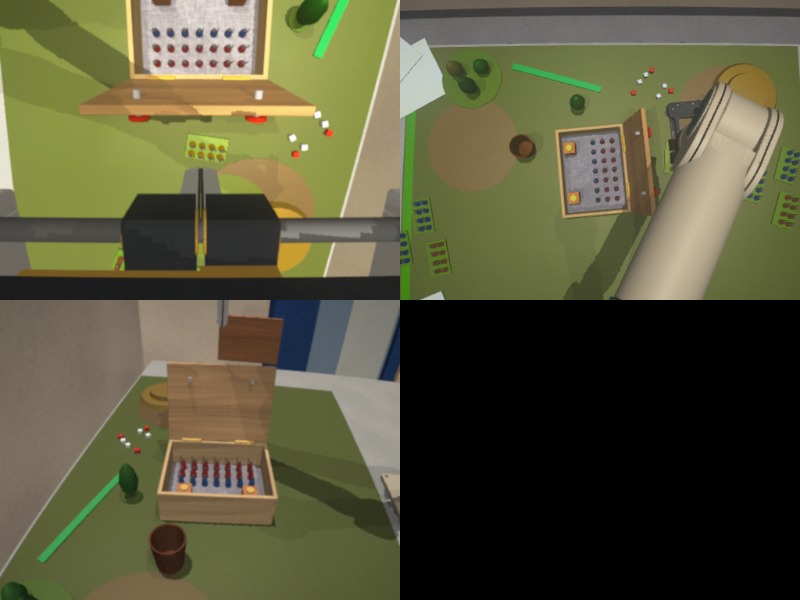

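The wrist view shows the shut fingers centred between the two locks (mosaic x≈200 against locks at 140 and 257), behind the lid. I'll lower the tip to z≈0.235, behind the lid.

Call:
send_rows --pt "0.025 0 -0.004 0 -1" --pt "0.025 0 0 0 -1" --pt "0.025 0 0 0 -1" --pt "0.025 0 0 0 -1" --pt "0.02 0 0 0 -1" --pt "0.01 0 0 0 -1" --pt "0 0.01 0 0 -1" --pt "0 0.01 0 0 -1"

```text
t: 3.9
tool_pos: [0.5904, -0.1409, 0.2362]
eef_rot: [[0.001, -0.1, 0.995], [0.0, 0.995, 0.1], [-1.0, 0.0, 0.001]]
wrist_force: [-0.3, -0.8, 0.3]
finger_gap: 0.005
```

Call:
send_rows --pt "0 0.006 0 0 -1" --pt "0 0.006 0 0 -1" --pt "0 0.006 0 0 -1" --pt "0 0.006 0 0 -1" --pt "0 0.006 0 0 -1"

```text
t: 4.4
tool_pos: [0.5873, -0.1124, 0.2359]
eef_rot: [[0.001, -0.099, 0.995], [-0.0, 0.995, 0.099], [-1.0, -0.001, 0.001]]
wrist_force: [0.3, -1.0, 1.4]
finger_gap: 0.006
```

```bash
python3 - <<'E'
from h import *
s=monitor.observe(); print(s['t'],np.array(s['tool_pos']),np.array(s['wrist_force']))
a=grab('wrist','w2'); c=grab('side','s2')
cv2.imwrite('pics/m2.png',cv2.resize(np.hstack([a,c]),(800,300)))
E
```

```text
4.4 [ 0.5873 -0.1124  0.2359] [ 0.2731 -1.0173  1.426 ]
```

View pics/m2.png

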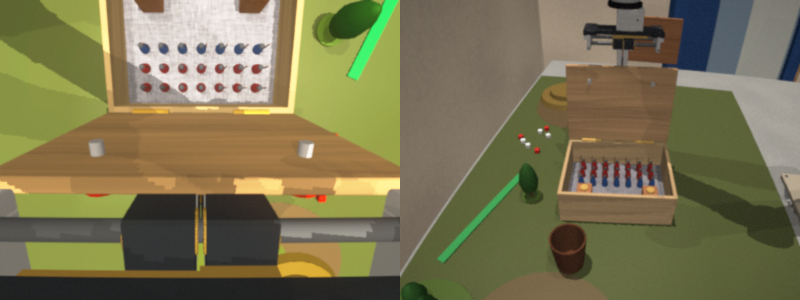

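The fingers are touching the lid's back and moving it: in the wrist view the lid edge is at the fingers (row ~188), clear of both locks. I'll keep pushing.

Call:
send_rows --pt "0 0.006 0 0 -1" --pt "0 0.006 0 0 -1" --pt "0 0.006 0 0 -1" --pt "0 0.006 0 0 -1" --pt "0 0.006 0 0 -1" --pt "0 0.006 0 0 -1" --pt "0 0.006 0 0 -1" --pt "0 0.006 0 0 -1"

```text
t: 5.3
tool_pos: [0.5821, -0.0638, 0.2352]
eef_rot: [[-0.001, -0.1, 0.995], [0.0, 0.995, 0.1], [-1.0, 0.0, -0.001]]
wrist_force: [-0.2, -0.6, -0.9]
finger_gap: 0.001
```

```bash
python3 - <<'E'
from h import *
s=monitor.observe(); print(s['t'],np.array(s['tool_pos']),np.array(s['wrist_force']))
a=grab('wrist','w3'); c=grab('side','s3')
cv2.imwrite('pics/m3.png',cv2.resize(np.hstack([a,c]),(800,300)))
E
```

```text
5.3 [ 0.5821 -0.0638  0.2352] [-0.2447 -0.584  -0.8798]
```

View pics/m3.png

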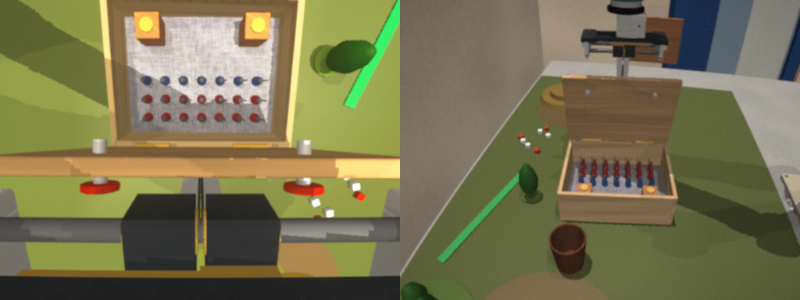

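The lid is past upright, at about 1.36 rad by finger geometry. I'll continue in smaller bites.

Call:
send_rows --pt "0 0.005 0 0 -1" --pt "0 0.005 0 0 -1" --pt "0 0.004 0 0 -1" --pt "0 0 0 0 -1"

```text
t: 5.8
tool_pos: [0.5809, -0.0495, 0.2354]
eef_rot: [[-0.0, -0.101, 0.995], [0.001, 0.995, 0.101], [-1.0, 0.001, -0.0]]
wrist_force: [0.3, -0.3, -0.5]
finger_gap: 0.004
```

```bash
python3 - <<'E'
from h import *
s=monitor.observe(); print(s['t'],np.array(s['tool_pos']),np.array(s['wrist_force']))
a=grab('wrist','w4'); c=grab('side','s4')
cv2.imwrite('pics/m4.png',cv2.resize(np.hstack([a,c]),(800,300)))
E
```

```text
5.8 [ 0.5809 -0.0495  0.2354] [ 0.2613 -0.3046 -0.4563]
```

View pics/m4.png

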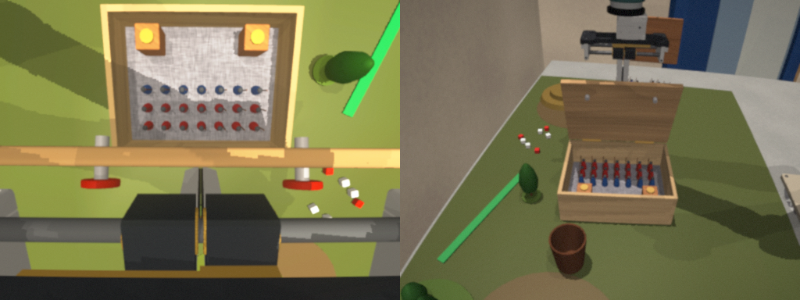

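Call:
send_rows --pt "0 0.005 0 0 -1" --pt "0 0.005 0 0 -1" --pt "0 0 0 0 -1"

```text
t: 6.2
tool_pos: [0.5799, -0.0394, 0.2353]
eef_rot: [[-0.0, -0.101, 0.995], [0.001, 0.995, 0.101], [-1.0, 0.001, -0.0]]
wrist_force: [0.2, -0.1, 0.4]
finger_gap: 0.008
```

```bash
python3 - <<'E'
from h import *
s=monitor.observe(); print(s['t'],np.array(s['tool_pos']),np.array(s['wrist_force']))
a=grab('wrist','w5'); c=grab('side','s5')
cv2.imwrite('pics/m5.png',cv2.resize(np.hstack([a,c]),(800,300)))
E
```

```text
6.2 [ 0.5799 -0.0394  0.2353] [ 0.1753 -0.0584  0.4436]
```

View pics/m5.png

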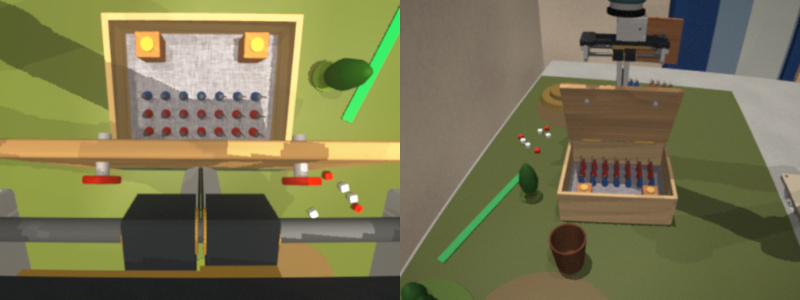

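Call:
send_rows --pt "0 0.005 0 0 -1" --pt "0 0.004 0 0 -1" --pt "0 0 0 0 -1"

```text
t: 6.6
tool_pos: [0.579, -0.0306, 0.2354]
eef_rot: [[-0.0, -0.101, 0.995], [0.001, 0.995, 0.101], [-1.0, 0.001, -0.0]]
wrist_force: [-0.4, -0.1, -0.2]
finger_gap: 0.004
```

```bash
python3 - <<'E'
from h import *
s=monitor.observe(); print(s['t'],np.array(s['tool_pos']),np.array(s['wrist_force']))
a=grab('wrist','w6'); c=grab('side','s6')
cv2.imwrite('pics/m6.png',cv2.resize(np.hstack([a,c]),(800,300)))
E
```

```text
6.6 [ 0.579  -0.0306  0.2354] [-0.3671 -0.1218 -0.1938]
```

View pics/m6.png

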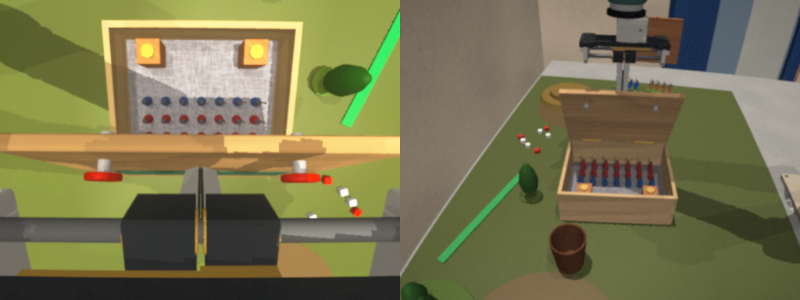

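Call:
send_rows --pt "0 0.005 0 0 -1" --pt "0 0.004 0 0 -1" --pt "0 0 0 0 -1"

```text
t: 7.0
tool_pos: [0.5781, -0.0217, 0.2354]
eef_rot: [[-0.0, -0.101, 0.995], [0.001, 0.995, 0.101], [-1.0, 0.001, -0.0]]
wrist_force: [0.6, 0.6, 0.3]
finger_gap: 0.006
```

```bash
python3 - <<'E'
from h import *
s=monitor.observe(); print(s['t'],np.array(s['tool_pos']),np.array(s['wrist_force']))
a=grab('wrist','w7'); c=grab('side','s7')
cv2.imwrite('pics/m7.png',cv2.resize(np.hstack([a,c]),(800,300)))
E
```

```text
7.0 [ 0.5781 -0.0217  0.2354] [0.5728 0.5785 0.2765]
```

View pics/m7.png

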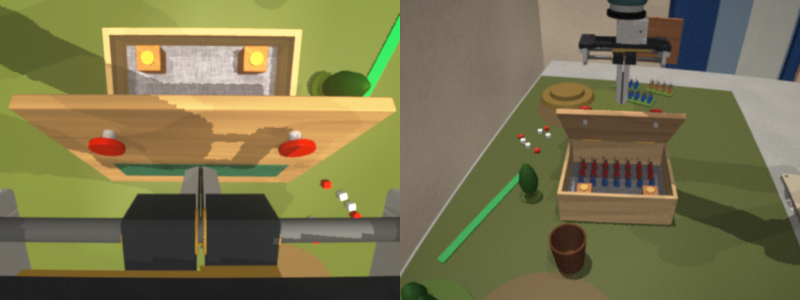

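The lid has left the fingers and is falling: the wrist view shows it well ahead of them. I'll back up and wait.

Call:
send_rows --pt "-0.01 -0.01 0 0 -1" --pt "-0.01 -0.005 0 0 -1" --pt "-0.01 0 0 0 -1" --pt "-0.01 0 0 0 -1" --pt "0 0 0 0 -1" --pt "0 0 0 0 -1" --pt "0 0 0 0 -1" --pt "0 0 0 0 -1" --pt "0 0 0 0 -1" --pt "0 0 0 0 -1"

```text
t: 8.1
tool_pos: [0.5795, -0.0376, 0.2752]
eef_rot: [[-0.0, -0.1, 0.995], [0.0, 0.995, 0.1], [-1.0, 0.0, -0.0]]
wrist_force: [-0.0, 0.3, -0.5]
finger_gap: 0.006
```

```bash
python3 - <<'E'
from h import *
s=monitor.observe(); p=np.array(s['tool_pos']);R=np.array(s['eef_rot']); print(s['t'],p,np.array(s['wrist_force']))
np.savez('w8.npz',p=p,R=R)
a=grab('wrist','w8'); c=grab('side','s8'); b=grab('top','t8')
cv2.imwrite('pics/m8.png',cv2.resize(np.vstack([np.hstack([a,c]),np.hstack([b,b*0])]),(800,600)))
E
```

```text
8.1 [ 0.5795 -0.0376  0.2752] [-0.0003  0.3188 -0.4649]
```

View pics/m8.png

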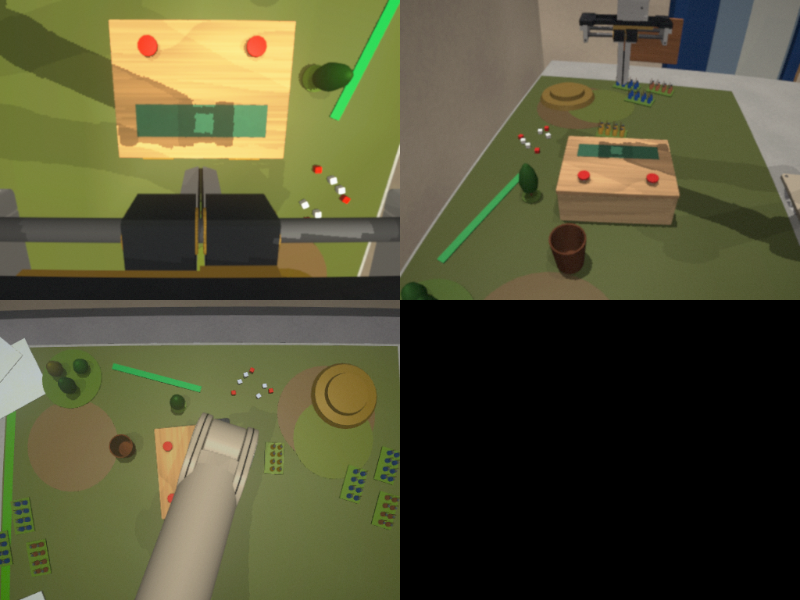

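The lid is shut and both red heads are visible: side view at about (235,225) and (322,230), wrist at about (188,58) and (328,58). I'll measure them by triangulation.

```bash
python3 - <<'E'
from h import *
d=np.load('w8.npz'); Tt=np.eye(4); Tt[:3,:3]=d['R'];Tt[:3,3]=d['p']
Tw=Tt@np.array(optics.camera_info('wrist')['hand_eye'])
def reds(f,lo=60):
    im=cv2.imread(f'pics/{f}.png'); h=cv2.cvtColor(im,cv2.COLOR_BGR2HSV)
    m=(((h[...,0]<7)|(h[...,0]>174))&(h[...,1]>180)&(h[...,2]>110)).astype(np.uint8)
    n,l,st,c=cv2.connectedComponentsWithStats(m); return [(c[i],st[i]) for i in range(1,n) if st[i,4]>lo]
for n,f in (('wrist','w8'),('side','s8'),('top','t8')):
    print(n)
    for c,st in reds(f): print(c,st, onz(n,c,.1185,Tw if n=='wrist' else None))
W=sorted([c for c,_ in reds('w8')if c[1]<120],key=lambda c:c[0]); S=sorted([c for c,_ in reds('s8',90)],key=lambda c:-c[0])
for w,s in zip(W,S): print(tri(ray('wrist',w,Tw),ray('side',s)))
E
```

```text
wrist
[188.528  58.16 ] [177  45  24  27 500] [0.4955 0.0846 0.1185]
[327.7079  58.927 ] [316  46  25  27 493] [0.6435 0.0985 0.1185]
[406.5147 216.5735] [402 213  10   8  68] [ 0.7667 -0.0679  0.1185]
[441.4545 254.5325] [436 250  12  10  77] [ 0.8225 -0.1133  0.1185]
side
[234.7576 224.053 ] [228 219  14  11 132] [0.6425 0.1031 0.1185]
[322.7826 227.6232] [316 222  15  12 138] [0.4941 0.0889 0.1185]
top
(array([0.4942, 0.0852, 0.1149]), np.float64(0.000913468901194459))
(array([0.6438, 0.0992, 0.1149]), np.float64(0.0008775895577270684))
```

Call:
send_rows --pt "0 0.026 -0.0147 0 -1" --pt "0 0.026 -0.0147 0 -1" --pt "0 0.026 -0.0147 0 -1" --pt "0 0.026 -0.0147 0 -1" --pt "0 0.0256 -0.0147 0 -1" --pt "0.025 0 0 0 -1" --pt "0.03 0 0 0 -1" --pt "0.03 0 0 0 -1" --pt "0.03 0 0 0 -1" --pt "0.015 0 0 0 -1"

```text
t: 9.25
tool_pos: [0.4923, 0.0839, 0.1434]
eef_rot: [[-0.003, -0.1, 0.995], [-0.001, 0.995, 0.1], [-1.0, -0.0, -0.003]]
wrist_force: [1.1, 0.5, 0.5]
finger_gap: 0.005
```

```bash
python3 - <<'E'
from h import *
s=monitor.observe(); print(s['t'],np.array(s['tool_pos']),np.array(s['wrist_force']),s['q'])
c=grab('side','s9')
cv2.imwrite('pics/s9z.png',cv2.resize(c[130:300,180:400],None,fx=3.4,fy=3.4))
E
```

```text
9.25 [0.4923 0.0839 0.1434] [1.1093 0.4551 0.5116] [-0.5579  0.553   0.4917  2.003  -0.4028  0.6839  0.2892]
```

View pics/s9z.png

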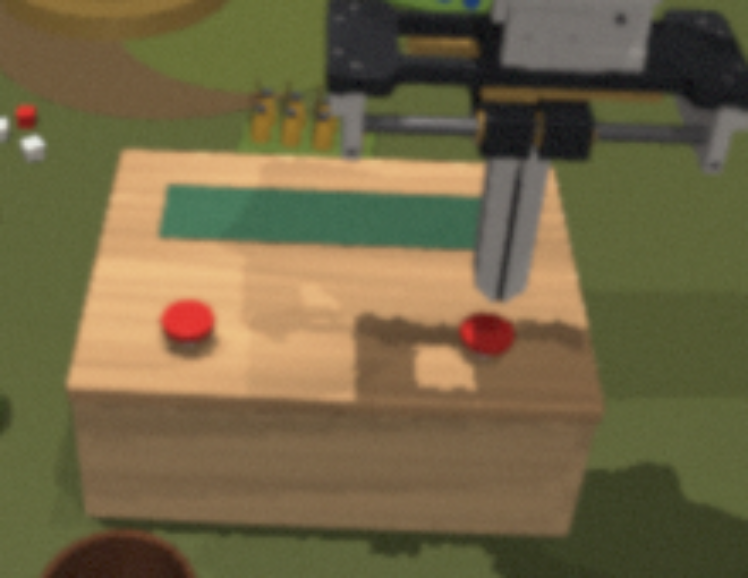

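The fingertip is over lock a (tip at about (500,295) zoomed, head at (487,333)), perhaps 2–3 mm towards -x. I'll trim that and descend.

Call:
send_rows --pt "0.01 0 0.002 0 -1" --pt "0.008 0 0 0 -1" --pt "0.004 0 0 0 -1" --pt "0.002 0 0 0 -1" --pt "0 0 0 0 -1"

```text
t: 9.8
tool_pos: [0.4957, 0.0842, 0.1216]
eef_rot: [[0.0, -0.099, 0.995], [0.0, 0.995, 0.099], [-1.0, 0.0, 0.0]]
wrist_force: [0.1, 0.2, 0.1]
finger_gap: 0.004
```

Call:
send_rows --pt "0.0015 0 0 0 -1" --pt "0.0015 0 0 0 -1" --pt "0 0 0 0 -1"

```text
t: 10.1
tool_pos: [0.4957, 0.0842, 0.1185]
eef_rot: [[0.0, -0.1, 0.995], [0.0, 0.995, 0.1], [-1.0, 0.0, 0.0]]
wrist_force: [-0.2, -0.0, 0.5]
finger_gap: 0.004
```

Call:
send_rows --pt "0.0015 0 0 0 -1" --pt "0.001 0 0 0 -1" --pt "0 0 0 0 -1"

```text
t: 10.4
tool_pos: [0.4957, 0.0842, 0.1161]
eef_rot: [[0.0, -0.099, 0.995], [0.0, 0.995, 0.099], [-1.0, 0.0, 0.0]]
wrist_force: [-1.3, -0.3, 4.3]
finger_gap: 0.007
```

```bash
python3 - <<'E'
from h import *
s=monitor.observe(); print(s['t'],np.array(s['tool_pos']),np.array(s['wrist_force']),np.array(s['moment']))
c=grab('side','s10')
cv2.imwrite('pics/s10z.png',cv2.resize(c[180:250,200:360],None,fx=5,fy=5))
E
```

```text
10.4 [0.4957 0.0842 0.1161] [-1.3269 -0.3056  4.3429] [-0.0494  0.1565 -0.0033]
```

View pics/s10z.png

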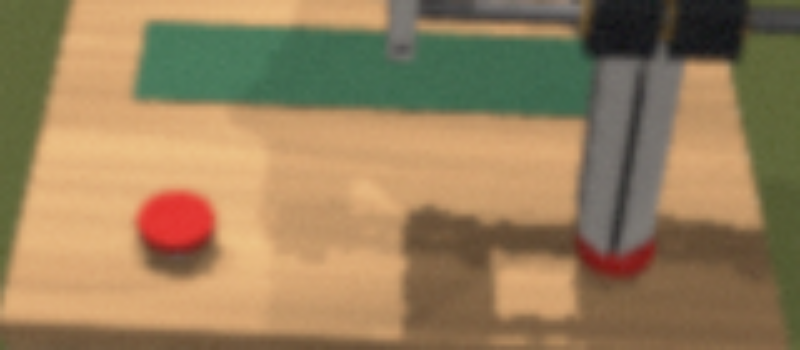

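The tip sits centred on head a, with contact at z≈0.117 and 4.3 N. I'll press on gradually.

Call:
send_rows --pt "0.001 0 0 0 -1" --pt "0.001 0 0 0 -1" --pt "0.001 0 0 0 -1" --pt "0.001 0 0 0 -1" --pt "0 0 0 0 -1"

```text
t: 10.95
tool_pos: [0.4957, 0.0842, 0.1118]
eef_rot: [[0.0, -0.099, 0.995], [-0.0, 0.995, 0.099], [-1.0, -0.0, 0.0]]
wrist_force: [0.9, 1.9, 2.5]
finger_gap: 0.004
```

Call:
send_rows --pt "0.001 0 0 0 -1" --pt "0.001 0 0 0 -1" --pt "0 0 0 0 -1"

```text
t: 11.25
tool_pos: [0.4957, 0.0842, 0.1098]
eef_rot: [[0.0, -0.099, 0.995], [0.0, 0.995, 0.099], [-1.0, -0.0, 0.0]]
wrist_force: [0.4, 0.9, 1.7]
finger_gap: 0.004
```

Call:
send_rows --pt "0.0007 0 0 0 -1" --pt "0 0 0 0 -1"

```text
t: 11.45
tool_pos: [0.4957, 0.0842, 0.1092]
eef_rot: [[0.0, -0.099, 0.995], [0.0, 0.995, 0.099], [-1.0, 0.0, 0.0]]
wrist_force: [0.4, 0.6, 2.6]
finger_gap: 0.005
```

Call:
send_rows --pt "0.0005 0 0 0 -1" --pt "0 0 0 0 -1"

```text
t: 11.65
tool_pos: [0.4957, 0.0842, 0.1088]
eef_rot: [[0.0, -0.099, 0.995], [0.0, 0.995, 0.099], [-1.0, 0.0, 0.0]]
wrist_force: [0.9, 1.2, 3.1]
finger_gap: 0.002
```

Call:
send_rows --pt "0.0004 0 0 0 -1" --pt "0 0 0 0 -1"

```text
t: 11.85
tool_pos: [0.4957, 0.0842, 0.1087]
eef_rot: [[0.0, -0.099, 0.995], [0.0, 0.995, 0.099], [-1.0, 0.0, 0.0]]
wrist_force: [-0.5, 0.2, 7.9]
finger_gap: 0.004
```

The force is now rising while z hardly moves (0.1087 against the expected home height of 0.1085), so this is the hard stop. One more small step will confirm it.

Call:
send_rows --pt "0.0003 0 0 0 -1" --pt "0 0 0 0 -1"

```text
t: 12.05
tool_pos: [0.4957, 0.0842, 0.1087]
eef_rot: [[0.0, -0.099, 0.995], [0.001, 0.995, 0.099], [-1.0, 0.001, 0.0]]
wrist_force: [-0.6, -0.5, 10.7]
finger_gap: 0.006
```

Hard stop confirmed: 10.7 N with no further travel. Now I'll lift and move over lock b.

Call:
send_rows --pt "-0.005 0 0 0 -1" --pt "-0.015 0 0 0 -1" --pt "-0.02 0 0 0 -1" --pt "0 0 0.03 0 -1" --pt "0 0 0.04 0 -1" --pt "0 0 0.04 0 -1" --pt "0 -0.0005 0.039 0 -1" --pt "0.012 0 0 0 -1" --pt "0.009 0 0 0 -1" --pt "0 0 0 0 -1"

```text
t: 13.05
tool_pos: [0.6408, 0.0981, 0.1247]
eef_rot: [[-0.006, -0.099, 0.995], [-0.001, 0.995, 0.099], [-1.0, -0.0, -0.006]]
wrist_force: [-0.3, -1.4, 0.4]
finger_gap: 0.005
```

```bash
python3 - <<'E'
from h import *
s=monitor.observe(); print(s['t'],np.array(s['tool_pos']),np.array(s['wrist_force']))
c=grab('side','s11')
cv2.imwrite('pics/s11z.png',cv2.resize(c[150:270,200:360],None,fx=4.9,fy=4.9))
E
```

```text
13.05 [0.6408 0.0981 0.1247] [-0.2803 -1.3633  0.3875]
```

View pics/s11z.png

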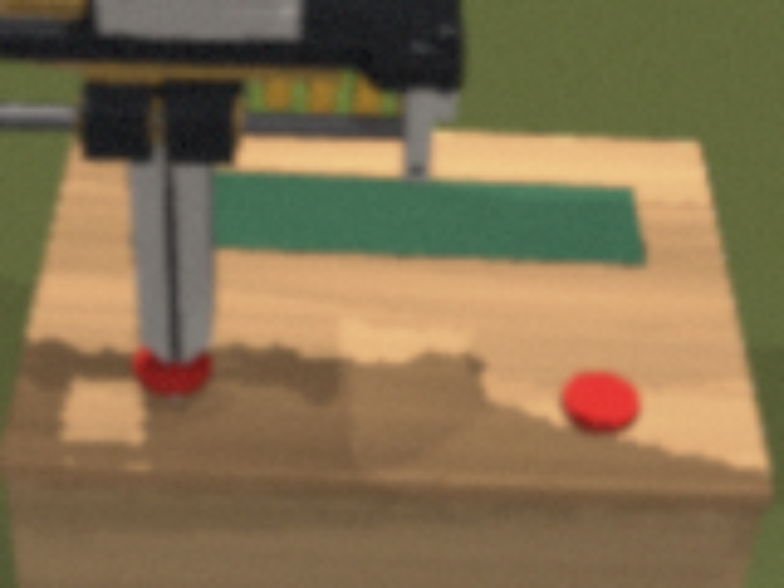

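Lock a now sits flush and low (600,402). The tip is centred over b (175,360). I'll go down.

Call:
send_rows --pt "0.001 0 0 0 -1" --pt "0.001 0 0 0 -1" --pt "0 0 0 0 -1"

```text
t: 13.4
tool_pos: [0.6438, 0.0986, 0.1255]
eef_rot: [[0.0, -0.1, 0.995], [0.0, 0.995, 0.1], [-1.0, 0.0, 0.0]]
wrist_force: [1.0, 0.2, 0.3]
finger_gap: 0.003
```

Call:
send_rows --pt "0.002 0 0 0 -1" --pt "0.002 0 0 0 -1" --pt "0.001 0 0 0 -1" --pt "0 0 0 0 -1"

```text
t: 13.8
tool_pos: [0.6438, 0.0985, 0.1198]
eef_rot: [[-0.0, -0.099, 0.995], [-0.0, 0.995, 0.099], [-1.0, 0.0, -0.0]]
wrist_force: [-0.9, -0.1, 0.4]
finger_gap: 0.004
```

Call:
send_rows --pt "0.001 0 0 0 -1" --pt "0.001 0 0 0 -1" --pt "0.001 0 0 0 -1" --pt "0 0 0 0 -1"

```text
t: 14.2
tool_pos: [0.6441, 0.0984, 0.1177]
eef_rot: [[0.0, -0.099, 0.995], [0.0, 0.995, 0.099], [-1.0, 0.0, 0.0]]
wrist_force: [-1.3, -0.2, 5.2]
finger_gap: 0.003
```

Call:
send_rows --pt "0.001 0 0 0 -1" --pt "0.001 0 0 0 -1" --pt "0.001 0 0 0 -1" --pt "0.001 0 0 0 -1" --pt "0 0 0 0 -1"

```text
t: 14.7
tool_pos: [0.644, 0.0984, 0.1136]
eef_rot: [[0.0, -0.099, 0.995], [0.0, 0.995, 0.099], [-1.0, 0.0, 0.0]]
wrist_force: [-0.1, 0.7, 5.1]
finger_gap: 0.005
```

Call:
send_rows --pt "0.001 0 0 0 -1" --pt "0.001 0 0 0 -1" --pt "0 0 0 0 -1"

```text
t: 15.0
tool_pos: [0.644, 0.0984, 0.1117]
eef_rot: [[0.0, -0.099, 0.995], [0.0, 0.995, 0.099], [-1.0, 0.0, 0.0]]
wrist_force: [-1.6, -0.6, 4.7]
finger_gap: 0.003
```

Call:
send_rows --pt "0.0007 0 0 0 -1" --pt "0 0 0 0 -1"

```text
t: 15.2
tool_pos: [0.644, 0.0984, 0.111]
eef_rot: [[0.0, -0.099, 0.995], [0.0, 0.995, 0.099], [-1.0, 0.0, 0.0]]
wrist_force: [-1.3, 0.5, 5.1]
finger_gap: 0.002
```

Call:
send_rows --pt "0.0007 0 0 0 -1" --pt "0.0007 0 0 0 -1" --pt "0 0 0 0 -1"

```text
t: 15.5
tool_pos: [0.644, 0.0984, 0.1096]
eef_rot: [[0.0, -0.099, 0.995], [0.0, 0.995, 0.099], [-1.0, 0.0, 0.0]]
wrist_force: [-0.5, -0.1, 4.9]
finger_gap: 0.006
```

Call:
send_rows --pt "0.0005 0 0 0 -1" --pt "0 0 0 0 -1"

```text
t: 15.7
tool_pos: [0.6441, 0.0985, 0.1092]
eef_rot: [[0.0, -0.099, 0.995], [0.0, 0.995, 0.099], [-1.0, 0.0, 0.0]]
wrist_force: [-2.5, 0.3, 4.8]
finger_gap: 0.001
```

Call:
send_rows --pt "0.0004 0 0 0 -1" --pt "0 0 0 0 -1"

```text
t: 15.9
tool_pos: [0.6441, 0.0984, 0.1088]
eef_rot: [[0.0, -0.099, 0.995], [0.0, 0.995, 0.099], [-1.0, 0.0, 0.001]]
wrist_force: [-0.8, 0.0, 5.9]
finger_gap: 0.003
```

Call:
send_rows --pt "0.0003 0 0 0 -1" --pt "0 0 0 0 -1"

```text
t: 16.1
tool_pos: [0.644, 0.0984, 0.1088]
eef_rot: [[0.0, -0.099, 0.995], [0.0, 0.995, 0.099], [-1.0, 0.0, 0.0]]
wrist_force: [-1.6, 0.1, 8.2]
finger_gap: 0.007
```

Call:
send_rows --pt "0.0002 0 0 0 -1" --pt "0 0 0 0 -1"

```text
t: 16.3
tool_pos: [0.6441, 0.0984, 0.1088]
eef_rot: [[0.001, -0.099, 0.995], [0.001, 0.995, 0.099], [-1.0, 0.0, 0.001]]
wrist_force: [-1.9, -0.0, 8.5]
finger_gap: 0.003
```

Call:
send_rows --pt "0.0002 0 0 0 -1" --pt "0 0 0 0 -1"

```text
t: 16.5
tool_pos: [0.6441, 0.0984, 0.1088]
eef_rot: [[0.001, -0.099, 0.995], [0.001, 0.995, 0.099], [-1.0, 0.001, 0.001]]
wrist_force: [-2.7, 0.4, 10.4]
finger_gap: 0.004
```

Call:
send_rows --pt "-0.005 0 0 0 -1" --pt "-0.02 0 0 0 -1" --pt "-0.04 0 0 0 -1" --pt "-0.04 0 0 0 -1" --pt "-0.02 -0.03 0 0 -1" --pt "0 -0.04 0 0 -1" --pt "0 -0.04 0 0 -1" --pt "0 -0.03 0 0 -1" --pt "0 0 0 0 -1" --pt "0 0 0 0 -1"

```text
t: 17.5
tool_pos: [0.6578, -0.0413, 0.2322]
eef_rot: [[-0.0, -0.098, 0.995], [0.001, 0.995, 0.098], [-1.0, 0.001, -0.0]]
wrist_force: [-0.5, 0.9, -0.1]
finger_gap: 0.003
```

```bash
python3 - <<'E'
from h import *
s=monitor.observe(); print(s['t'],np.array(s['tool_pos']),np.array(s['wrist_force']))
c=grab('side','s12');b=grab('top','t12')
cv2.imwrite('pics/s12z.png',np.vstack([cv2.resize(c[150:270,200:360],(600,400),interpolation=cv2.INTER_CUBIC),cv2.resize(np.hstack([c,b]),(600,200))]))
def reds(im,lo=60):
    h=cv2.cvtColor(im,cv2.COLOR_BGR2HSV)
    m=(((h[...,0]<7)|(h[...,0]>174))&(h[...,1]>180)&(h[...,2]>110)).astype(np.uint8)
    n,l,st,c=cv2.connectedComponentsWithStats(m); return [c[i] for i in range(1,n) if st[i,4]>lo]
print('side heads',reds(c),'pred out/home',proj('side',[[.4935,.085,.1185],[.4935,.085,.1085],[.6425,.0985,.1185],[.6425,.0985,.1085]]))
for f in ('side','top'):
    d=cv2.absdiff(cv2.imread(f'pics/{f}0.png'),c if f=='side' else b).max(2)
    for nm,u in dict(side=dict(tree=(140,200,190,260),cup=(185,285,245,355)),top=dict(tree=(212,115,242,145),cup=(135,168,178,205),reg=(335,178,368,228)))[f].items():
        w=d[u[1]:u[3],u[0]:u[2]]; print(f,nm,'changed frac',(w>40).mean())
E
```

```text
17.5 [ 0.6578 -0.0413  0.2322] [-0.4624  0.8895 -0.0826]
side heads [array([234.9695, 228.0305]), array([322.1591, 231.6364])] pred out/home [[323.1768 226.104 ]
 [322.4519 230.3567]
 [235.2941 222.2367]
 [235.4342 226.5202]]
side tree changed frac 0.0
side cup changed frac 0.0
top tree changed frac 0.016666666666666666
top cup changed frac 0.0
top reg changed frac 0.0
```

View pics/s12z.png

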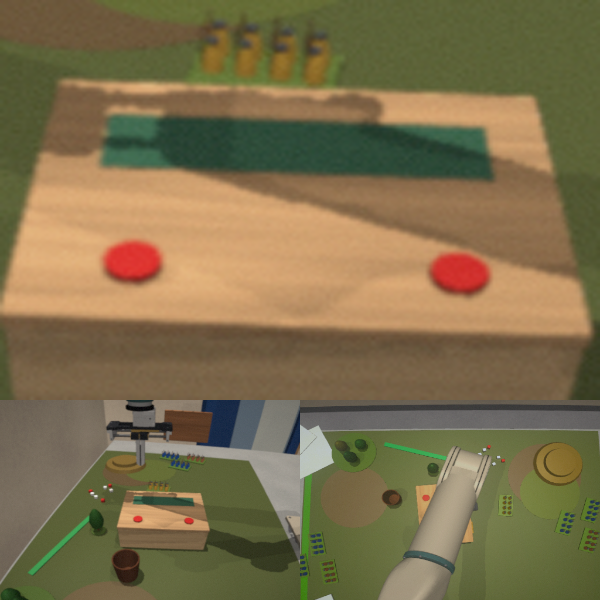

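Both heads are low and dropped by about 4 px in the side view: 224.05→228.03 and 227.6→231.6. The predicted drop for 10 mm is 4.3 px. The lid is flat, the bystanders haven't moved, and the arm is clear. I'll hand in.

```bash
python3 -c "
from rig import r
print(r.close_job())"
```

```text
the job is handed in; nothing more can be done
None
```

The case is shut with both push-locks pressed home, and I handed the job in at about 17.6 s of the 61 s allowed; no verdict was reported.

- **Lid:** I pushed it from behind with shut fingers, midway between the locks. It left the fingers at about 1.1–1.15 rad by finger geometry. I backed away while it fell, and it landed flat with nothing touching it.
- **Locks:** I pressed a, then b, in small steps to the hard stop. The tip stopped at 0.1087 m on a and 0.1088 m on b, against the expected 0.1085 m. The highest wrist force I read was 10.7 N on a and 10.4 N on b, against the 20 N limit.
- **Last checks:** In the side view both heads had dropped about 4.0 px, against 4.3 px predicted for the full 10 mm. The tree, regiment and cup showed essentially no pixel change, and the arm was clear.
- **Disagreements:**
  - Triangulated heights before pressing came out about 3.5 mm low for the lock heads and 0.5–6 mm low for the case rim.
  - On lock a the force while sliding read only 2–3 N during pauses, below the stated 4–7 N friction. The hard stop and the pictures still showed it home.

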